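# Reload the centrifuge and keep it balanced

### The arm

A 6-joint arm with a two-finger parallel gripper is mounted at the origin on a cart in front of the work surface, level with it; the furniture and walls round the work are solid. World frame = base frame: x ahead of the robot, y to its left, z up, the work surface at z = 0. Lengths are in m, angles in rad, forces in N, time in s.
With the tool pointing down it reaches from about 0.35 to 0.975 m from the base axis. Payload 7.1 kg.
Tool frame: the origin (TCP) lies at the very end of the fingers, on their centre line; the grasp point (between the pads) lies 19 mm behind it; z points along the fingers, y is the line along which they close (so a half turn about z gives the same grasp; the last joint's range is limited). The gripper opens to 88 mm and grips with 3 to 60 N. Pads are 20 mm wide; open, the fingers measure 115 mm over their backs; the gripper's body (75 mm by 178 mm) begins 61 mm behind the grasp point.
Start: joints at [-1.229, 0.423, 1.63, -0, 1.089, -0.019], TCP at [0.221, -0.585, 0.196] pointing down, gripper open.
Joint ranges: [-3, 3], [-0.9, 2.11], [0.09, 2.58], [-1.31, 4.45], [0.11, 2.69], [-2.54, 2.54]. Speed limits (rad/s): [2.39, 2.39, 3.01, 3.14, 3.14, 3.14].

### API

Orientations are given as a unit quaternion [w, x, y, z].
In Python, from cell import monitor, get_image, order gives the robot as it stands.
- The arm moves only by the tool carry_out, never from a script. Its argument "targets" is one flat list of numbers, 7 for each row, row after row: the shift along the tool's x, y, z each as a share of 500 mm, from -1 to 1, then the turn, a rotation vector about the tool's x, y, z each as a share of 2 pi rad, from -1 to 1, then the closure, from 0 (fully open) to 1 (shut). A call has exactly 10 rows; each row is the pose to reach, as a shift and turn from the pose commanded when the call began, along the tool's axes at that moment, turning the shorter way round; what a row does not reach only later rows make up. A row lasts 1/12 s, in which the tool goes at most 41.7 mm and 7.16 degrees, less where a joint would pass 70% of its speed; a pose out of reach is approached as far as the arm can. A call with a number of a shift or a turn outside -1 to 1 is refused whole. A call with a gripper value outside its range is refused whole. The fingers move at their own pace and stop on an object; the grip force is fixed at half the most. Time passes only in rows, so rows that repeat a pose let the fingers close, or fill a call up. It gives the time, the measured TCP pose, the force, the opening and the grip force at its end, in the units of the state.
- monitor.observe(): the state, without advancing time (a new reading comes with each control period).
- get_image(name): name is "scene" or "top" or "wrist"; returns a dict with "pixels" (384x512x3 uint8, red, green, blue), "K" (3x3 intrinsics, pixels), "R" (3x3) and "t" (3): a world point X has camera coordinates R X + t. Camera axes: x right, y down, z forward; pixel columns grow to the right and rows downward; lengths in m; the calibration is good to about 2 mm. A picture is of the moment at which its call begins. There is no depth.
- order.finish_job(): hands the job in; it is judged then, once.
The state is a dict: "t": time; "qpos": joint angles; "qd": joint speeds; "joint_efforts": joint torques, N m; "position": TCP position; "orientation": TCP orientation; "force": force on the tool from outside, world axes, zero at the start; "torque": the same for the moment, N m; "finger_gap": finger opening in m; "grip_force": force on a finger pad.
Only numpy, scipy, OpenCV 4.12 (cv2) and the standard library are available. Lean on these libraries where they do the work, as an engineer would, in place of code of your own. Each camera call takes 0.05 s, during which the arm holds its last target. There are 200 camera calls.

### The job

The two red-capped tubes in the centrifuge have been spun: put them in the rack, and load the two green-capped tubes from the rack into the rotor in their stead; the two blue-capped tubes stay in the rotor for a second run. So that the rotor runs balanced, the two greens must end up directly opposite each other and so must the two blues, so move a blue to another holder if need be; every tube must stand fully home in its hole. Keep the tubes upright, leave the yellow-capped tube where it is in the rack and do not disturb the syringe.

Things in the scene. Friction and masses are not known exactly. Their poses are not given: they have to be found in the camera images.
- red_1: Upright sample tube with a red stopper: white, round-bottomed, 16 mm diameter, paper label; stopper 20 mm diameter, its top 21 mm; 80 mm tall overall, about 30 g. Origin: lowest point of the rounded bottom, z up along the tube. At the start it stands in one of the four holders of the rotor; already spun.
- red_2: Upright sample tube with a red stopper: white, round-bottomed, 16 mm diameter, paper label; stopper 20 mm diameter, its top 21 mm; 80 mm tall overall, about 30 g. Origin: lowest point of the rounded bottom, z up along the tube. At the start it stands in one of the four holders of the rotor; already spun, the same as red_1.
- blue_1: Upright sample tube with a blue stopper: white, round-bottomed, 16 mm diameter, paper label; stopper 20 mm diameter, its top 21 mm; 80 mm tall overall, about 30 g. Origin: lowest point of the rounded bottom, z up along the tube. At the start it stands in one of the four holders of the rotor; to be spun again.
- blue_2: Upright sample tube with a blue stopper: white, round-bottomed, 16 mm diameter, paper label; stopper 20 mm diameter, its top 21 mm; 80 mm tall overall, about 30 g. Origin: lowest point of the rounded bottom, z up along the tube. At the start it stands in one of the four holders of the rotor; to be spun again, the same as blue_1.
- green_1: Upright sample tube with a green stopper: white, round-bottomed, 16 mm diameter, paper label; stopper 20 mm diameter, its top 21 mm; 80 mm tall overall, about 30 g. Origin: lowest point of the rounded bottom, z up along the tube. At the start it stands in the rack; to be spun.
- green_2: Upright sample tube with a green stopper: white, round-bottomed, 16 mm diameter, paper label; stopper 20 mm diameter, its top 21 mm; 80 mm tall overall, about 30 g. Origin: lowest point of the rounded bottom, z up along the tube. At the start it stands in the rack; to be spun, the same as green_1.
- yellow: Upright sample tube with a yellow stopper: white, round-bottomed, 16 mm diameter, paper label; stopper 20 mm diameter, its top 21 mm; 80 mm tall overall, about 30 g. Origin: lowest point of the rounded bottom, z up along the tube. At the start it stands in the rack; not to be spun, stays there.
- rotor: Fixed rotor in a white bench centrifuge (235 mm across, rim at z 66 mm, lid open 130 mm behind its axis). Origin on its axis, 30 mm above worktop, at the holders' underside. Four dark holders stand 60 mm from the axis along its +x, +y, -x, -y. Each: floor 3 mm above origin, bore 20 mm, mouth flared to 33 mm with edge 40 mm above origin. A tube fully home stands 43 mm out. Hub top: 41 mm.
- rack: Light grey desk rack, immovable, 205 x 62 mm, 48 mm high. Origin: centre of underside, on the worktop; z up. Four holders in a row along its x, at x = -67.5, -22.5, +22.5, +67.5 mm, y = 0: floor 11 mm above origin, bore 20 mm, mouth flared to 33 mm with edge at 48 mm. A tube fully home stands 43 mm out. The holder at x = -67.5 mm is free at the start, the others hold tubes.
- syringe: Clear plastic syringe 139 mm long, 35 mm wide, 22 mm high, lying loose on the worktop near the front edge; a bystander. Origin at the middle of its underside, y along it.

How it is judged:
At the end, for the whole second after the job is handed in: Green opposite green and blue opposite blue (pairs over 105 mm apart) in the rotor's holders, both reds and the unmoved yellow (10 mm) in the rack's; all seven fully home (bottom within 7 mm of the holder's floor), upright within 0.2 rad, released and at rest (z of green_1 in the frame of rotor between -0.004 and 0.01 m and horizontal distance between green_1 and rotor between 0.05 and 0.07 m and angle between each of green_1, green_2, blue_1, blue_2, red_1, red_2, yellow's own z axis and vertical below 0.2 rad and z of green_2 in the frame of rotor between -0.004 and 0.01 m and horizontal distance between green_2 and rotor between 0.05 and 0.07 m and z of blue_1 in the frame of rotor between -0.004 and 0.01 m and horizontal distance between blue_1 and rotor between 0.05 and 0.07 m and z of blue_2 in the frame of rotor between -0.004 and 0.01 m and horizontal distance between blue_2 and rotor between 0.05 and 0.07 m and horizontal distance between green_1 and green_2 above 0.105 m and horizontal distance between blue_1 and blue_2 above 0.105 m and z of red_1 in the frame of rack between 0.004 and 0.018 m and y of red_1 in the frame of rack between -0.008 and 0.008 m and x of red_1 in the frame of rack between -0.077 and 0.077 m and z of red_2 in the frame of rack between 0.004 and 0.018 m and y of red_2 in the frame of rack between -0.008 and 0.008 m and x of red_2 in the frame of rack between -0.077 and 0.077 m and z of yellow in the frame of rack between 0.004 and 0.018 m and y of yellow in the frame of rack between -0.008 and 0.008 m and x of yellow in the frame of rack between -0.077 and 0.077 m and distance of yellow from where it was at the start of the episode below 0.01 m and linear speed of each of red_1, red_2, blue_1, blue_2, green_1, green_2, yellow below 0.02 m/s); the robot touches nothing.
It fails at once if a tube is tipped more than about 45 degrees (angle between any of red_1, red_2, blue_1, blue_2, green_1, green_2, yellow's own z axis and vertical above 0.8 rad).
It fails at once if the yellow-capped tube is taken out of its hole (distance of yellow from where it was at the start of the episode above 0.03 m).
It fails at once if the syringe is shifted by more than 25 mm (distance of syringe from where it was at the start of the episode above 0.025 m).
It also fails if it takes over 115 s, if anything falls off the work surface, if the arm or the gripper's body presses on something with over 40 N, if the wrist force passes 120 N, or if a joint passes its speed limit or range.

## Working session

There is one attempt and no reset: what is moved stays moved. The work goes in short steps, Python scripts to look and compute and a tool call to move; the robot and the scene stay as the last step left them, time stands still between calls to the robot, and variables do not carry over. Pictures are saved under pics/ and viewed, at most 14 in all, crops included, and the job is handed in when it is done.

Besides the shell and the picture viewer there is one more tool, called after "Call:" as name(argument=value, ...) on one line, values as JSON. carry_out: Moves the arm, as the interface text tells. Its arguments: {"type":"object","properties":{"targets":{"type":"array","items":{"type":"number"}}},"required":["targets"]}

```bash
mkdir -p pics; python3 - <<'E'
from cell import monitor,get_image
import cv2,numpy as np
print(monitor.observe())
for n in ("top","scene"):
    g=get_image(n); cv2.imwrite(f"pics/{n}0.png",cv2.resize(g["pixels"][:,:,::-1],(800,600)))
    print(n,g["K"],g["R"],g["t"])
    np.savez(f"{n}0.npz",**g)
E
```

```text
{'t': 0.0, 'qpos': array([-1.22897867e+00,  4.23850948e-01,  1.63067624e+00,  4.98897169e-06,
        1.08857885e+00, -1.90261378e-02]), 'qd': array([ 3.90825956e-05, -1.56456687e-04, -6.30116044e-04,  4.11718832e-04,
        1.71061897e-03,  1.03657800e-03]), 'joint_efforts': array([-2.45088704e-03, -5.44632268e+01, -2.73668575e+01,  6.43179193e-02,
        2.28280347e-02, -1.16590227e-04]), 'position': array([ 0.22047863, -0.5841936 ,  0.19530082]), 'orientation': array([-7.47209831e-04,  9.83767999e-01,  1.79443449e-01, -1.19416400e-04]), 'force': array([ 0.29681095, -0.43713731,  0.59758   ]), 'torque': array([ 0.01346463, -0.00878219,  0.00203327]), 'grip_force': 0.0, 'finger_gap': 0.0881911705511646}
top [[428.76527332   0.         254.653988  ]
 [  0.         428.76527332 187.21698204]
 [  0.           0.           1.        ]] [[-0.00437038 -0.9998422   0.0172184 ]
 [-0.99819291  0.00332993 -0.05999847]
 [ 0.05993167 -0.0174495  -0.99804995]] [-0.1885051   0.52005908  1.39020917]
scene [[480.38300785   0.         263.49686406]
 [  0.         480.38300785 186.61022012]
 [  0.           0.           1.        ]] [[-8.76618164e-01 -4.81186557e-01  3.03244953e-04]
 [-3.17952952e-01  5.78768475e-01 -7.50954707e-01]
 [ 3.61173801e-01 -6.58396954e-01 -6.60353644e-01]] [0.34983563 0.28320966 0.98513688]
```

View pics/top0.png

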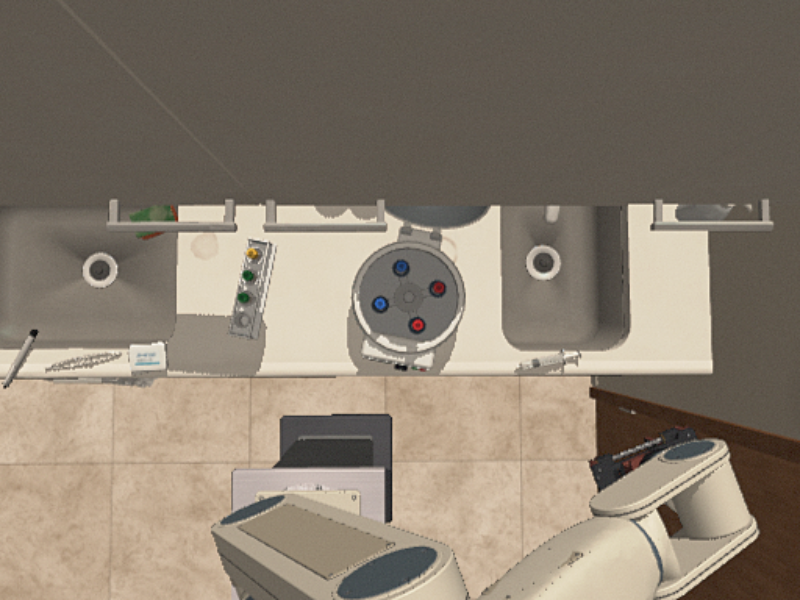

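View pics/scene0.png

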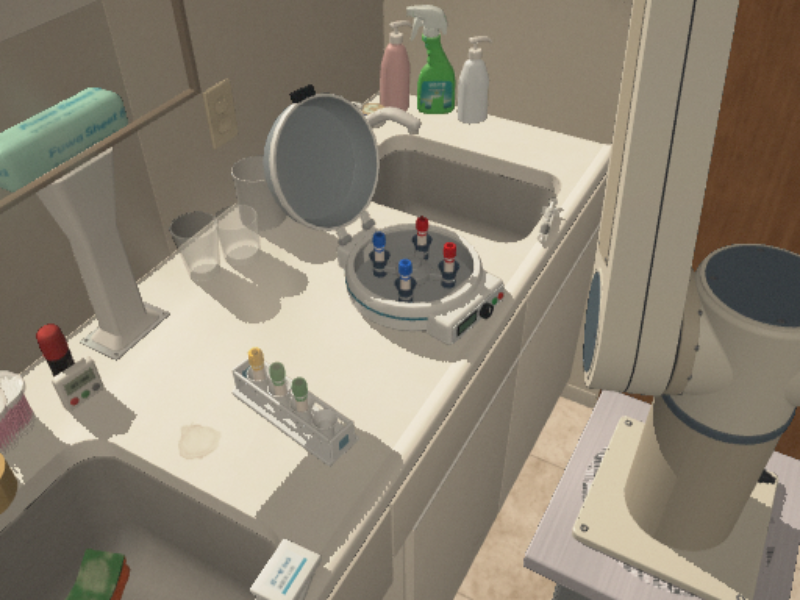

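Top view (800x600): blues at (401,268) back and (380,304) left, reds at (438,289) right and (417,325) front, rotor hub at (409,297). In the rack, yellow is at (253,255), the greens at (248,276) and (243,298), and the free hole at (241,320).

The plan uses five transfers and leaves the back holder, near the lid, alone:
1. Red front to the free rack hole.
2. Blue left to the front holder.
3. Near green to the left holder.
4. Red right to the hole that green left.
5. Far green to the right holder.

```bash
cat > h.py <<'E'
import numpy as np,cv2
from scipy.optimize import least_squares
RNG={"red":[(0,9),(171,180)],"blue":[(100,130)],"green":[(60,90)],"yellow":[(18,30)]}
def blobs(g,col,box,smin=110,amin=8):
    hsv=cv2.cvtColor(g["pixels"],cv2.COLOR_RGB2HSV); m=np.zeros(hsv.shape[:2],np.uint8)
    for a,b in RNG[col]: m|=cv2.inRange(hsv,(a,smin,40),(b,255,255))
    x0,y0,x1,y1=box; k=np.zeros_like(m);k[y0:y1,x0:x1]=m[y0:y1,x0:x1]
    n,_,s,c=cv2.connectedComponentsWithStats(k)
    return [(c[i],s[i,4]) for i in range(1,n) if s[i,4]>=amin]
def ray(g,uv,z):
    d=g["R"].T@np.linalg.solve(g["K"],[*uv,1.]); o=-g["R"].T@g["t"]
    return o+d*(z-o[2])/d[2]
def proj(g,X):
    p=g["K"]@(g["R"]@np.asarray(X)+g["t"]); return p[:2]/p[2]
E
python3 - <<'E'
from h import *
T=dict(np.load("top0.npz"));S=dict(np.load("scene0.npz"))
for n,g,b in(("top",T,(140,145,310,240)),("scene",S,(140,130,310,280))):
  for c in RNG:
    for uv,a in blobs(g,c,b):
      z=.08 if (uv[0]<190 if n=="top" else uv[1]>215) else .105
      print(n,c,uv.round(1),a,ray(g,uv,z).round(4))
E
```

```text
top red [280.6 183.7] 40 [ 0.5246 -0.2691  0.105 ]
top red [267.  207.4] 43 [ 0.4518 -0.2267  0.105 ]
top blue [256.8 169.8] 39 [ 0.5677 -0.1957  0.105 ]
top blue [243.1 193.6] 47 [ 0.4944 -0.1533  0.105 ]
top green [158.3 175.7] 29 [0.5526 0.1118 0.08  ]
top green [155.4 190. ] 29 [0.5079 0.1206 0.08  ]
top yellow [161.  161.9] 40 [0.596  0.1038 0.08  ]
scene red [269.5 143.7] 79 [ 0.5246 -0.262   0.105 ]
scene red [287.4 160.5] 88 [ 0.4506 -0.2205  0.105 ]
scene blue [242.3 153.3] 67 [ 0.5667 -0.191   0.105 ]
scene blue [258.8 170.7] 81 [ 0.4946 -0.1495  0.105 ]
scene blue [258.6 177.8] 8 [ 0.4817 -0.1258  0.105 ]
scene yellow [162.8 228.2] 80 [0.5993 0.1054 0.08  ]
```

Call:
carry_out(targets=[0.6866,-0.511,-0.108,0,0,0.0575,0.5,0.6866,-0.511,-0.108,0,0,0.0575,0.5,0.6866,-0.511,-0.108,0,0,0.0575,0.5,0.6866,-0.511,-0.108,0,0,0.0575,0.5,0.6866,-0.511,-0.108,0,0,0.0575,0.5,0.6866,-0.511,-0.108,0,0,0.0575,0.5,0.6866,-0.511,-0.108,0,0,0.0575,0.5,0.6866,-0.511,-0.108,0,0,0.0575,0.5,0.6866,-0.511,-0.108,0,0,0.0575,0.5,0.6866,-0.511,-0.108,0,0,0.0575,0.5])

```text
t: 0.93
position: [0.4442, -0.2349, 0.2484]
orientation: [-0.0, 1.0, -0.0, -0.0]
force: [1.1, -1.0, 0.1]
finger_gap: 0.0437
grip_force: 0.0
```

```bash
python3 - <<'E'
from cell import monitor,get_image
from h import *
print(monitor.observe()["position"])
for n in("wrist","top"):
    g=get_image(n);np.savez(n+"1.npz",**g)
    if n=="wrist":
        cv2.imwrite("pics/w1.png",g["pixels"][:,:,::-1]);print(g["R"].round(3),-g["R"].T@g["t"])
        for c in("red","blue"):
            for uv,a in blobs(g,c,(0,0,512,384),amin=100): print(c,uv.round(1),a,ray(g,uv,.113).round(4))
E
```

```text
[ 0.44418468 -0.23485702  0.248369  ]
[[ 0.    -1.    -0.001]
 [-0.952 -0.     0.305]
 [-0.305  0.001 -0.952]] [ 0.52808192 -0.23500923  0.43778635]
red [282.6  93.9] 367 [ 0.5274 -0.2617  0.113 ]
red [244.8 161.2] 412 [ 0.4555 -0.2213  0.113 ]
red [196.5 264.4] 1485 [ 0.3231 -0.1589  0.113 ]
red [317.3 264.6] 1384 [ 0.323  -0.3107  0.113 ]
red [ 15.  286.3] 940 [0.2907 0.0773 0.113 ]
red [497.1 285.6] 899 [ 0.2921 -0.5441  0.113 ]
red [ 24.7 359.6] 2501 [0.1686 0.094  0.113 ]
red [191.3 347.6] 281 [ 0.1905 -0.1435  0.113 ]
red [321.6 340. ] 114 [ 0.204  -0.3241  0.113 ]
red [487.5 359.5] 2385 [ 0.1696 -0.5608  0.113 ]
blue [213.9  51.9] 301 [ 0.5676 -0.1915  0.113 ]
blue [178.  124.8] 396 [ 0.4956 -0.1497  0.113 ]
```

View pics/w1.png

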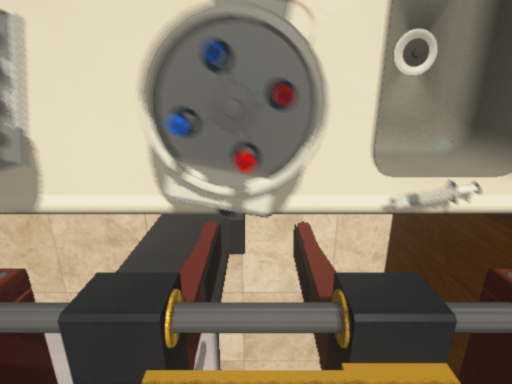

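Call:
carry_out(targets=[0.0166,-0.0234,0,0,0,0,0.5,0.0166,-0.0234,0.05,0,0,0,0.5,0.0166,-0.0234,0.1,0,0,0,0.5,0.0166,-0.0234,0.14,0,0,0,0.5,0.0166,-0.0234,0.18,0,0,0,0.5,0.0166,-0.0234,0.2,0,0,0,0.5,0.0166,-0.0234,0.2,0,0,0,0.5,0.0166,-0.0234,0.2,0,0,0,0.5,0.0166,-0.0234,0.2,0,0,0,0.5,0.0166,-0.0234,0.2,0,0,0,0.5])

```text
t: 1.87
position: [0.4528, -0.2258, 0.1494]
orientation: [0.001, 1.0, -0.0, 0.001]
force: [-0.6, -0.4, 0.6]
finger_gap: 0.044
grip_force: 0.0
```

```bash
python3 - <<'E'
from cell import monitor,get_image
from h import *
s=monitor.observe();print(s["position"])
g=get_image("wrist");np.savez("wrist2.npz",**g)
cv2.imwrite("pics/w2.png",g["pixels"][:,:,::-1])
print(proj(g,s["position"]),proj(g,s["position"]+[0,0,.019]))
for c in("red","blue"):
    for uv,a in blobs(g,c,(0,0,512,384),amin=100): print(c,uv.round(1),a,ray(g,uv,.111).round(4))
E
```

```text
[ 0.45276423 -0.22575408  0.14938848]
[256.85971566 219.74342339] [256.87049706 231.87615521]
red [311.5 110.9] 672 [ 0.5242 -0.2665  0.111 ]
red [256.6 200.2] 643 [ 0.4532 -0.2255  0.111 ]
red [196.4 265. ] 1426 [ 0.3925 -0.1725  0.111 ]
red [317.3 264.6] 1377 [ 0.3929 -0.279   0.111 ]
red [ 15.  286.3] 940 [ 0.3705 -0.0073  0.111 ]
red [497.2 285.6] 896 [ 0.3712 -0.4429  0.111 ]
red [ 24.7 359.6] 2500 [0.2853 0.0043 0.111 ]
red [191.6 347.5] 288 [ 0.3004 -0.1622  0.111 ]
red [321.8 341. ] 123 [ 0.3084 -0.2886  0.111 ]
red [487.5 359.5] 2383 [ 0.2854 -0.4544  0.111 ]
blue [212.6  50.6] 803 [ 0.5653 -0.1946  0.111 ]
blue [164.6 151.2] 729 [ 0.4937 -0.154   0.111 ]
```

View pics/w2.png

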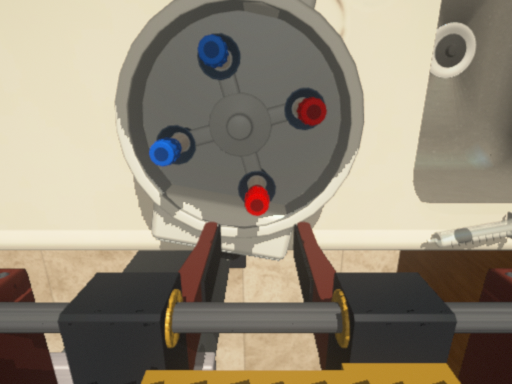

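The red front cap is at (257,200), in line with the finger centre (col 257). The wrist view puts the rotor centre at (0.509,-0.210), which agrees with the top view. Descending to grasp.

Call:
carry_out(targets=[-0.003,0,0.05,0,0,0,0.5,-0.003,0,0.09,0,0,0,0.5,-0.003,0,0.12,0,0,0,0.5,-0.003,0,0.139,0,0,0,0.5,-0.003,0,0.139,0,0,0,0.5,-0.003,0,0.139,0,0,0,0.9,-0.003,0,0.139,0,0,0,0.9,-0.003,0,0.139,0,0,0,0.9,-0.003,0,0.139,0,0,0,0.9,-0.003,0,0.139,0,0,0,0.9])

```text
t: 2.75
position: [0.4511, -0.2254, 0.0795]
orientation: [0.0, 1.0, -0.0, 0.001]
force: [0.4, -0.4, 2.3]
finger_gap: 0.0185
grip_force: 30.0
```

Call:
carry_out(targets=[0,0,-0.05,0,0,0,0.9,0,0,-0.12,0,0,0,0.9,0,0,-0.2,0,0,0,0.9,0,0,-0.27,0,0,0,0.9,0.005,-0.05,-0.3,0,0,0,0.9,0.01,-0.12,-0.3,0,0,0,0.9,0.015,-0.19,-0.3,0,0,0,0.9,0.0254,-0.26,-0.3,0,0,0,0.9,0.0254,-0.33,-0.3,0,0,0,0.9,0.0254,-0.4,-0.3,0,0,0,0.9])

```text
t: 3.58
position: [0.4632, -0.0236, 0.2292]
orientation: [0.0, 1.0, -0.0, 0.0]
force: [-0.5, 0.8, -0.6]
finger_gap: 0.0185
grip_force: 30.0
```

Call:
carry_out(targets=[0,-0.07,0,0,0,0,0.9,0,-0.14,0,0,0,0,0.9,0,-0.21,0,0,0,0,0.9,0,-0.27,0,0,0,0,0.9,0,-0.309,0,0,0,0,0.9,0,-0.309,0.05,0,0,0,0.9,0,-0.309,0.05,0,0,0,0.9,0,-0.309,0.05,0,0,0,0.9,0,-0.309,0.05,0,0,0,0.9,0,-0.309,0.05,0,0,0,0.9])

```text
t: 4.42
position: [0.4639, 0.1288, 0.2046]
orientation: [-0.0, 1.0, -0.001, 0.001]
force: [-0.3, 0.1, -0.2]
finger_gap: 0.0188
grip_force: 30.0
```

```bash
python3 - <<'E'
from cell import monitor,get_image
from h import *
s=monitor.observe();print(s["position"],s["finger_gap"])
g=get_image("wrist");np.savez("wrist3.npz",**g)
cv2.imwrite("pics/w3.png",g["pixels"][:,:,::-1])
f=np.array([.4638,.129,.048]);print(proj(g,s["position"]),proj(g,f),proj(g,s["position"]-[0,0,.047]))
for c in("red","green","yellow"):
    for uv,a in blobs(g,c,(80,0,420,250),60,100): print(c,uv.round(1),a,ray(g,uv,.089).round(4))
E
```

```text
[0.46393499 0.12884621 0.2046308 ] 0.018795685030242502
[256.84895585 219.73086408] [256.84194124 166.84349757] [256.9004057  197.20321491]
red [256.9 234.3] 1938 [0.3949 0.129  0.089 ]
green [272.   89.1] 141 [0.5518 0.1141 0.089 ]
green [263.1 134.5] 124 [0.5077 0.1225 0.089 ]
yellow [281.7  41.3] 519 [0.5941 0.1057 0.089 ]
yellow [149.7 243.2] 1218 [0.3836 0.2523 0.089 ]
yellow [377.5 243.4] 942 [ 0.3832 -0.0098  0.089 ]
```

View pics/w3.png

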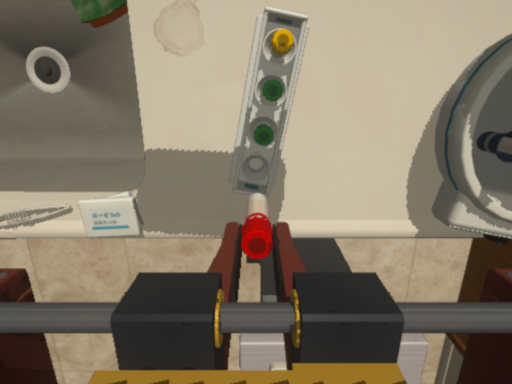

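Call:
carry_out(targets=[0.001,-0.0024,0.05,0,0,0,0.9,0.001,-0.0024,0.11,0,0,0,0.9,0.001,-0.0024,0.16,0,0,0,0.9,0.001,-0.0024,0.2,0,0,0,0.9,0.001,-0.0024,0.23,0,0,0,0.9,0.001,-0.0024,0.25,0,0,0,0.9,0.001,-0.0024,0.27,0,0,0,0.9,0.001,-0.0024,0.28,0,0,0,0.9,0.001,-0.0024,0.289,0,0,0,0.9,0.001,-0.0024,0.289,0,0,0,0.9])

```text
t: 5.3
position: [0.464, 0.1305, 0.059]
orientation: [0.0, 1.0, -0.0, -0.0]
force: [-0.0, 0.7, 0.3]
finger_gap: 0.0187
grip_force: 30.0
```

Call:
carry_out(targets=[0,0,0,0,0,0,0.5,0,0,0,0,0,0,0.5,0,0,-0.02,0,0,0,0.5,0,0,-0.08,0,0,0,0.5,0,0,-0.15,0,0,0,0.5,0,0,-0.222,0,0,0,0.5,0.01,0.05,-0.222,0,0,0,0.5,0.02,0.12,-0.222,0,0,0,0.5,0.03,0.2,-0.222,0,0,0,0.5,0.059,0.27,-0.222,0,0,0,0.5])

```text
t: 6.13
position: [0.4923, -0.0058, 0.1718]
orientation: [0.0, 1.0, 0.0, 0.0]
force: [0.1, 0.2, -0.4]
finger_gap: 0.0441
grip_force: 0.0
```

Call:
carry_out(targets=[0,0.08,0,0,0,0,0.5,0,0.16,0,0,0,0,0.5,0,0.23,0,0,0,0,0.5,0,0.28,0,0,0,0,0.5,0,0.297,0,0,0,0,0.5,0,0.297,0,0,0,0,0.5,0,0.297,0.02,0,0,0,0.5,0,0.297,0.04,0,0,0,0.5,0,0.297,0.04,0,0,0,0.5,0,0.297,0.04,0,0,0,0.5])

```text
t: 6.97
position: [0.4925, -0.1514, 0.1491]
orientation: [-0.0, 1.0, 0.001, -0.001]
force: [0.3, 0.0, -0.5]
finger_gap: 0.0438
grip_force: 0.0
```

```bash
python3 - <<'E'
from cell import monitor,get_image
from h import *
s=monitor.observe();print(s["position"],s["finger_gap"])
g=get_image("wrist");np.savez("wrist4.npz",**g)
cv2.imwrite("pics/w4.png",g["pixels"][:,:,::-1])
print(proj(g,s["position"]))
for c in("red","blue"):
    for uv,a in blobs(g,c,(80,0,420,250),110,100): print(c,uv.round(1),a,ray(g,uv,.111).round(4))
T=get_image("top")
for c in RNG:
    for uv,a in blobs(T,c,(140,145,310,240)): print(c,uv.round(1),a,ray(T,uv,.08).round(4))
E
```

```text
[ 0.49248834 -0.15142605  0.14914503] 0.04380076459084764
[256.86832316 219.69928916]
red [400.1 160.8] 849 [ 0.526  -0.2635  0.111 ]
red [206.6 236.6] 361 [ 0.4597 -0.1085  0.111 ]
red [307.3 236.5] 381 [ 0.4601 -0.1944  0.111 ]
blue [313.2 107.3] 683 [ 0.5664 -0.193   0.111 ]
blue [257.5 197.5] 630 [ 0.4952 -0.1519  0.111 ]
red [280.4 183.9] 40 [ 0.5257 -0.2703  0.08  ]
red [152.5 204.1] 42 [0.4638 0.1291 0.08  ]
blue [257.  168.4] 20 [ 0.5747 -0.1972  0.08  ]
green [158.3 175.7] 29 [0.5526 0.1118 0.08  ]
green [155.3 189.9] 28 [0.5081 0.1209 0.08  ]
yellow [161.  161.8] 38 [0.5965 0.1039 0.08  ]
```

Call:
carry_out(targets=[0.004,0.001,0.04,0,0,0,0.5,0.004,0.001,0.08,0,0,0,0.5,0.004,0.001,0.12,0,0,0,0.5,0.004,0.001,0.139,0,0,0,0.5,0.004,0.001,0.139,0,0,0,0.5,0.004,0.001,0.139,0,0,0,0.9,0.004,0.001,0.139,0,0,0,0.9,0.004,0.001,0.139,0,0,0,0.9,0.004,0.001,0.139,0,0,0,0.9,0.004,0.001,0.139,0,0,0,0.9])

```text
t: 7.9
position: [0.4958, -0.1537, 0.0815]
orientation: [0.0, 1.0, -0.0, 0.001]
force: [-0.0, -0.5, 1.5]
finger_gap: 0.0183
grip_force: 30.0
```

Call:
carry_out(targets=[0,0,-0.05,0,0,0,0.9,0,0,-0.11,0,0,0,0.9,0,0,-0.16,0,0,0,0.9,-0.03,0.05,-0.16,0,0,0,0.9,-0.06,0.1,-0.16,0,0,0,0.9,-0.087,0.148,-0.16,0,0,0,0.9,-0.087,0.148,-0.16,0,0,0,0.9,-0.087,0.148,-0.14,0,0,0,0.9,-0.087,0.148,-0.12,0,0,0,0.9,-0.087,0.148,-0.12,0,0,0,0.9])

```text
t: 8.73
position: [0.4507, -0.2261, 0.1384]
orientation: [-0.001, 1.0, 0.0, -0.002]
force: [-0.6, 0.4, -0.6]
finger_gap: 0.0182
grip_force: 30.0
```

Call:
carry_out(targets=[0,0,0.02,0,0,0,0.9,0,0,0.04,0,0,0,0.9,0,0,0.055,0,0,0,0.9,0,0,0.07,0,0,0,0.9,0,0,0.085,0,0,0,0.9,0,0,0.1,0,0,0,0.9,0,0,0.11,0,0,0,0.9,0,0,0.114,0,0,0,0.9,0,0,0.114,0,0,0,0.9,0,0,0.114,0,0,0,0.9])

```text
t: 9.57
position: [0.4518, -0.2275, 0.0838]
orientation: [0.0, 1.0, -0.0, 0.0]
force: [0.3, 0.3, 0.1]
finger_gap: 0.018
grip_force: 30.0
```

Call:
carry_out(targets=[0,0,0,0,0,0,0.5,0,0,0,0,0,0,0.5,0,0,-0.03,0,0,0,0.5,0,0,-0.1,0,0,0,0.5,0,0,-0.172,0,0,0,0.5,0,-0.04,-0.172,0,0,0,0.5,0.02,-0.11,-0.172,0,0,0,0.5,0.05,-0.18,-0.172,0,0,0,0.5,0.08,-0.25,-0.172,0,0,0,0.5,0.113,-0.32,-0.172,0,0,0,0.5])

```text
t: 10.4
position: [0.5086, -0.0661, 0.1704]
orientation: [0.0, 1.0, -0.001, 0.001]
force: [0.2, -0.5, 0.0]
finger_gap: 0.0438
grip_force: 0.0
```

Call:
carry_out(targets=[0,-0.07,0,0,0,0,0.5,0,-0.14,0,0,0,0,0.5,0,-0.21,0,0,0,0,0.5,0,-0.28,0,0,0,0,0.5,0,-0.34,0,0,0,0,0.5,0,-0.377,0,0,0,0,0.5,0,-0.377,0.04,0,0,0,0.5,0,-0.377,0.09,0,0,0,0.5,0,-0.377,0.09,0,0,0,0.5,0,-0.377,0.09,0,0,0,0.5])

```text
t: 11.23
position: [0.5074, 0.1209, 0.1243]
orientation: [0.0, 1.0, -0.0, -0.001]
force: [1.3, -0.0, 0.1]
finger_gap: 0.0439
grip_force: 0.0
```

```bash
python3 - <<'E'
from cell import monitor,get_image
from h import *
s=monitor.observe();print(s["position"],s["finger_gap"])
g=get_image("wrist");np.savez("wrist5.npz",**g)
cv2.imwrite("pics/w5.png",g["pixels"][:,:,::-1])
print(proj(g,s["position"]))
for c in("red","green","yellow"):
    for uv,a in blobs(g,c,(80,0,420,250),60,100): print(c,uv.round(1),a,ray(g,uv,.089).round(4))
T=get_image("top")
for c in RNG:
    for uv,a in blobs(T,c,(200,145,310,240)): print(c,uv.round(1),a,ray(T,uv,.105).round(4))
E
```

```text
[0.50744081 0.12086644 0.12426003] 0.04390430137650108
[256.86679638 219.73605448]
red [206.7 236.5] 414 [0.4763 0.1631 0.089 ]
red [307.1 236.6] 377 [0.4763 0.0786 0.089 ]
red [245.9 239.8] 459 [0.4733 0.1301 0.089 ]
green [266.  146.9] 212 [0.5522 0.1139 0.089 ]
green [255.4 201.7] 286 [0.5076 0.122  0.089 ]
yellow [278.9  86.9] 740 [0.5956 0.1051 0.089 ]
red [280.5 183.8] 40 [ 0.5243 -0.2688  0.105 ]
blue [256.7 169.8] 40 [ 0.5678 -0.1954  0.105 ]
blue [268.  208.3] 45 [ 0.4492 -0.2298  0.105 ]
```

View pics/w5.png

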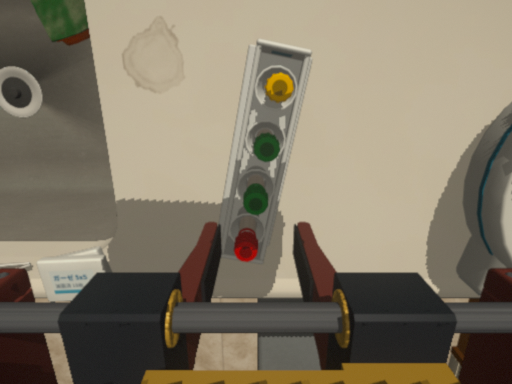

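Call:
carry_out(targets=[0,-0.002,0.04,0,0,0,0.5,0,-0.002,0.08,0,0,0,0.5,0,-0.002,0.11,0,0,0,0.5,0,-0.002,0.134,0,0,0,0.5,0,-0.002,0.134,0,0,0,0.5,0,-0.002,0.134,0,0,0,0.9,0,-0.002,0.134,0,0,0,0.9,0,-0.002,0.134,0,0,0,0.9,0,-0.002,0.134,0,0,0,0.9,0,-0.002,0.134,0,0,0,0.9])

```text
t: 12.17
position: [0.5091, 0.1221, 0.0586]
orientation: [-0.0, 1.0, -0.0, 0.001]
force: [0.3, -0.4, 3.0]
finger_gap: 0.0183
grip_force: 30.0
```

Call:
carry_out(targets=[0,0,-0.04,0,0,0,0.9,0,0,-0.1,0,0,0,0.9,0,0,-0.16,0,0,0,0.9,0,0,-0.205,0,0,0,0.9,0,0.05,-0.205,0,0,0,0.9,-0.01,0.12,-0.205,0,0,0,0.9,-0.02,0.19,-0.205,0,0,0,0.9,-0.026,0.26,-0.205,0,0,0,0.9,-0.026,0.33,-0.205,0,0,0,0.9,-0.026,0.4,-0.205,0,0,0,0.9])

```text
t: 13.0
position: [0.4949, -0.0794, 0.1607]
orientation: [0.0, 1.0, -0.0, 0.0]
force: [0.2, 0.5, -0.4]
finger_gap: 0.0189
grip_force: 30.0
```

Call:
carry_out(targets=[0,0.06,0,0,0,0,0.9,0,0.12,0,0,0,0,0.9,0,0.148,0,0,0,0,0.9,0,0.148,0,0,0,0,0.9,0,0.148,0.03,0,0,0,0.9,0,0.148,0.045,0,0,0,0.9,0,0.148,0.045,0,0,0,0.9,0,0.148,0.045,0,0,0,0.9,0,0.148,0.045,0,0,0,0.9,0,0.148,0.045,0,0,0,0.9])

```text
t: 13.83
position: [0.4957, -0.1516, 0.1382]
orientation: [0.0, 1.0, 0.0, 0.0]
force: [-0.9, 0.5, -0.0]
finger_gap: 0.0188
grip_force: 30.0
```

```bash
python3 - <<'E'
from cell import monitor,get_image
from h import *
s=monitor.observe();print(s["position"],s["finger_gap"])
g=get_image("wrist");np.savez("wrist6.npz",**g)
cv2.imwrite("pics/w6.png",g["pixels"][:,:,::-1])
print(proj(g,s["position"]),proj(g,[.4935,-.1522,.07]))
for c in("red","blue","green"):
    for uv,a in blobs(g,c,(80,0,440,300),60,100): print(c,uv.round(1),a,ray(g,uv,.111).round(4))
E
```

```text
[ 0.4956723  -0.15157855  0.13822197] 0.01882714295940195
[256.82703463 219.73959473] [257.54415302 191.70429759]
red [405.1 167.9] 997 [ 0.5262 -0.263   0.111 ]
red [226.5 257.8] 1146 [ 0.4492 -0.1264  0.111 ]
red [287.3 257.5] 1167 [ 0.4496 -0.1769  0.111 ]
blue [310.8 112.7] 1116 [ 0.5664 -0.1898  0.111 ]
blue [379.  163.7] 234 [ 0.5294 -0.243   0.111 ]
blue [342.6 248.2] 1020 [ 0.4583 -0.2221  0.111 ]
green [256.7 237.8] 1132 [ 0.4677 -0.1515  0.111 ]
```

View pics/w6.png

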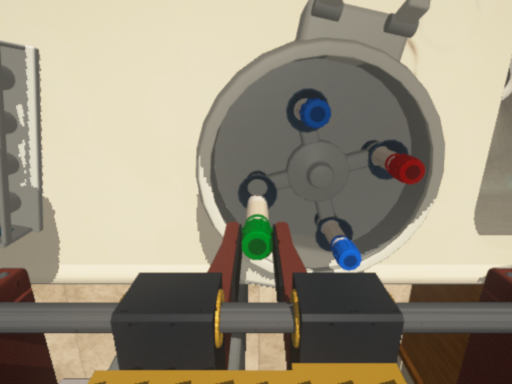

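Call:
carry_out(targets=[-0.002,0,0.02,0,0,0,0.9,-0.002,0,0.04,0,0,0,0.9,-0.002,0,0.055,0,0,0,0.9,-0.002,0,0.07,0,0,0,0.9,-0.002,0,0.085,0,0,0,0.9,-0.002,0,0.1,0,0,0,0.9,-0.002,0,0.11,0,0,0,0.9,-0.002,0,0.113,0,0,0,0.9,-0.002,0,0.113,0,0,0,0.9,-0.002,0,0.113,0,0,0,0.9])

```text
t: 14.72
position: [0.4944, -0.152, 0.0812]
orientation: [0.0, 1.0, -0.0, 0.0]
force: [-0.2, 0.6, -0.1]
finger_gap: 0.0185
grip_force: 30.0
```

Call:
carry_out(targets=[0,0,0,0,0,0,0.5,0,0,0,0,0,0,0.5,0,0,-0.03,0,0,0,0.5,0,0,-0.1,0,0,0,0.5,0,0,-0.178,0,0,0,0.5,0.02,0.05,-0.178,0,0,0,0.5,0.04,0.12,-0.178,0,0,0,0.5,0.062,0.19,-0.178,0,0,0,0.5,0.062,0.23,-0.178,0,0,0,0.5,0.062,0.23,-0.178,0,0,0,0.5])

```text
t: 15.55
position: [0.526, -0.2707, 0.1707]
orientation: [0.001, 1.0, -0.002, 0.001]
force: [0.5, 0.7, 0.5]
finger_gap: 0.0438
grip_force: 0.0
```

```bash
python3 - <<'E'
from cell import monitor,get_image
from h import *
s=monitor.observe();print(s["position"],s["finger_gap"])
g=get_image("wrist");np.savez("wrist7.npz",**g)
print(proj(g,s["position"]))
for c in("red","blue","green"):
    for uv,a in blobs(g,c,(80,0,440,300),60,100): print(c,uv.round(1),a,ray(g,uv,.111).round(4))
S=get_image("scene");np.savez("scene7.npz",**S)
a=cv2.resize(S["pixels"][130:220,200:320,::-1],(720,540),interpolation=cv2.INTER_CUBIC);cv2.imwrite("pics/s7.png",a)
for c in("red","blue","green"):
    for uv,a in blobs(S,c,(140,130,310,220)): print("sc",c,uv.round(1),a,ray(S,uv,.105).round(4))
E
```

```text
[ 0.52596141 -0.2706931   0.17072277] 0.043840159375428116
[256.83823277 219.72748983]
red [252.7 192.1] 560 [ 0.5263 -0.2671  0.111 ]
red [197.  263.1] 1533 [ 0.4545 -0.2131  0.111 ]
red [317.  264.2] 1427 [ 0.453  -0.3285  0.111 ]
blue [172.  146.5] 807 [ 0.5672 -0.1991  0.111 ]
blue [220.6 264.4] 155 [ 0.453  -0.2357  0.111 ]
green [131.  224.5] 573 [ 0.4952 -0.155   0.111 ]
sc red [269.6 143.8] 79 [ 0.5242 -0.2616  0.105 ]
sc blue [242.3 153.3] 67 [ 0.5667 -0.191   0.105 ]
sc blue [288.4 159.4] 74 [ 0.4506 -0.2258  0.105 ]
sc green [259.2 170.8] 73 [ 0.4935 -0.1499  0.105 ]
```

View pics/s7.png

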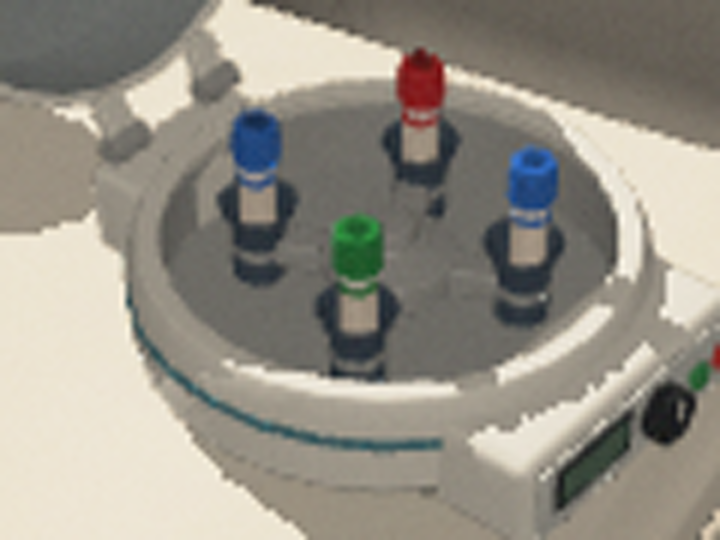

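Call:
carry_out(targets=[0,-0.0044,0.03,0,0,0,0.5,0,-0.0044,0.08,0,0,0,0.5,0,-0.0044,0.12,0,0,0,0.5,0,-0.0044,0.16,0,0,0,0.5,0,-0.0044,0.18,0,0,0,0.5,0,-0.0044,0.18,0,0,0,0.5,0,-0.0044,0.18,0,0,0,0.9,0,-0.0044,0.18,0,0,0,0.9,0,-0.0044,0.18,0,0,0,0.9,0,-0.0044,0.18,0,0,0,0.9])

```text
t: 16.48
position: [0.526, -0.2651, 0.0814]
orientation: [0.0, 1.0, -0.0, 0.001]
force: [-0.2, 0.1, -0.1]
finger_gap: 0.0209
grip_force: 0.1
```

Call:
carry_out(targets=[0,0,-0.04,0,0,0,0.9,0,0,-0.1,0,0,0,0.9,0,0,-0.16,0,0,0,0.9,0,0,-0.22,0,0,0,0.9,-0.03,0,-0.26,0,0,0,0.9,-0.09,-0.03,-0.26,0,0,0,0.9,-0.1,-0.1,-0.26,0,0,0,0.9,-0.1,-0.17,-0.26,0,0,0,0.9,-0.1,-0.24,-0.26,0,0,0,0.9,-0.1,-0.31,-0.26,0,0,0,0.9])

```text
t: 17.32
position: [0.475, -0.1087, 0.2111]
orientation: [0.0, 1.0, -0.001, 0.001]
force: [0.9, 0.9, 0.4]
finger_gap: 0.0185
grip_force: 30.0
```

Call:
carry_out(targets=[0,-0.07,0,0,0,0,0.9,0.01,-0.14,0,0,0,0,0.9,0.03,-0.21,0,0,0,0,0.9,0.05,-0.28,0,0,0,0,0.9,0.065,-0.35,0,0,0,0,0.9,0.065,-0.42,0,0,0,0,0.9,0.065,-0.47,0,0,0,0,0.9,0.065,-0.47,0,0,0,0,0.9,0.065,-0.47,0.04,0,0,0,0.9,0.065,-0.47,0.04,0,0,0,0.9])

```text
t: 18.15
position: [0.5063, 0.1248, 0.1885]
orientation: [0.0, 1.0, 0.0, -0.001]
force: [-1.5, -1.7, -1.4]
finger_gap: 0.0187
grip_force: 30.0
```

```bash
python3 - <<'E'
from cell import monitor,get_image
from h import *
s=monitor.observe();print(s["position"],s["finger_gap"])
g=get_image("wrist");np.savez("wrist8.npz",**g)
cv2.imwrite("pics/w8.png",g["pixels"][:,:,::-1])
print(proj(g,[.508,.122,.048]))
for c in("red","green","yellow"):
    for uv,a in blobs(g,c,(80,0,440,270),60,100): print(c,uv.round(1),a,ray(g,uv,.089).round(4))
E
```

```text
[0.50627238 0.12484283 0.18849927] 0.018676200939444672
[259.32034297 168.09780207]
red [245.4 239.7] 2249 [0.4383 0.1372 0.089 ]
red [286.4 248.6] 814 [0.4274 0.0923 0.089 ]
yellow [278.4  87.2] 461 [0.5952 0.105  0.089 ]
yellow [161.6 268.5] 126 [0.4021 0.2317 0.089 ]
```

View pics/w8.png

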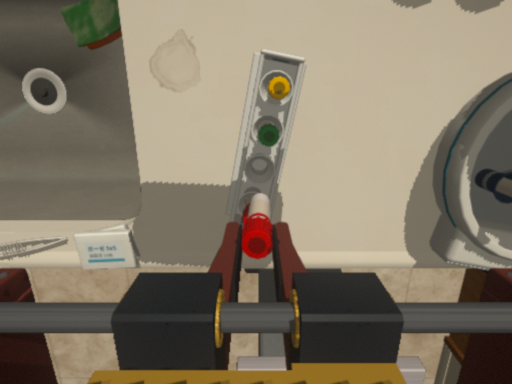

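Call:
carry_out(targets=[0.0054,0.005,0.03,0,0,0,0.9,0.0054,0.005,0.08,0,0,0,0.9,0.0054,0.005,0.13,0,0,0,0.9,0.0054,0.005,0.16,0,0,0,0.9,0.0054,0.005,0.19,0,0,0,0.9,0.0054,0.005,0.22,0,0,0,0.9,0.0054,0.005,0.24,0,0,0,0.9,0.0054,0.005,0.255,0,0,0,0.9,0.0054,0.005,0.255,0,0,0,0.9,0.0054,0.005,0.255,0,0,0,0.9])

```text
t: 19.03
position: [0.5107, 0.1224, 0.063]
orientation: [0.0, 1.0, -0.0, -0.0]
force: [-0.4, 0.0, -0.3]
finger_gap: 0.0183
grip_force: 30.0
```

Call:
carry_out(targets=[0,0,0,0,0,0,0.5,0,0,0,0,0,0,0.5,0,0,-0.03,0,0,0,0.5,0,0,-0.1,0,0,0,0.5,0,0,-0.15,0,0,0,0.5,0.03,0.005,-0.16,0,0,0,0.5,0.06,0.01,-0.16,0,0,0,0.5,0.083,0.016,-0.16,0,0,0,0.5,0.083,0.016,-0.16,0,0,0,0.5,0.083,0.016,-0.16,0,0,0,0.5])

```text
t: 19.87
position: [0.5519, 0.1144, 0.1425]
orientation: [0.0, 1.0, -0.001, -0.0]
force: [0.2, 0.0, -1.2]
finger_gap: 0.0441
grip_force: 0.0
```

```bash
python3 - <<'E'
from cell import monitor,get_image
from h import *
s=monitor.observe();print(s["position"],s["finger_gap"])
g=get_image("wrist");np.savez("wrist9.npz",**g)
for c in("red","green","yellow"):
    for uv,a in blobs(g,c,(80,0,440,270),60,100): print(c,uv.round(1),a,ray(g,uv,.089).round(4))
E
```

```text
[0.5519346  0.11443536 0.14245365] 0.044074700649392506
red [240.6 236.3] 611 [0.5119 0.1292 0.089 ]
red [201.3 248.9] 832 [0.4989 0.1657 0.089 ]
red [312.4 248.8] 788 [0.499  0.0632 0.089 ]
red [241.1 264.9] 156 [0.482  0.1293 0.089 ]
yellow [268.2 143.7] 585 [0.5962 0.1051 0.089 ]
```

Call:
carry_out(targets=[0,0.001,0.04,0,0,0,0.5,0,0.001,0.08,0,0,0,0.5,0,0.001,0.12,0,0,0,0.5,0,0.001,0.15,0,0,0,0.5,0,0.001,0.168,0,0,0,0.5,0,0.001,0.168,0,0,0,0.9,0,0.001,0.168,0,0,0,0.9,0,0.001,0.168,0,0,0,0.9,0,0.001,0.168,0,0,0,0.9,0,0.001,0.168,0,0,0,0.9])

```text
t: 20.75
position: [0.5527, 0.1143, 0.0597]
orientation: [-0.0, 1.0, -0.0, 0.001]
force: [0.4, 0.6, 0.3]
finger_gap: 0.0184
grip_force: 30.0
```

Call:
carry_out(targets=[0,0,-0.04,0,0,0,0.9,0,0,-0.1,0,0,0,0.9,0,0,-0.17,0,0,0,0.9,0,0,-0.24,0,0,0,0.9,-0.02,0.02,-0.3,0,0,0,0.9,-0.05,0.07,-0.3,0,0,0,0.9,-0.08,0.13,-0.3,0,0,0,0.9,-0.11,0.19,-0.3,0,0,0,0.9,-0.14,0.25,-0.3,0,0,0,0.9,-0.14,0.32,-0.3,0,0,0,0.9])

```text
t: 21.58
position: [0.4792, -0.0462, 0.2092]
orientation: [-0.0, 1.0, 0.0, -0.0]
force: [0.1, 0.2, -0.9]
finger_gap: 0.0183
grip_force: 30.0
```

Call:
carry_out(targets=[0,0.07,0,0,0,0,0.9,0,0.14,0,0,0,0,0.9,0,0.21,0,0,0,0,0.9,0,0.28,0,0,0,0,0.9,0,0.35,0,0,0,0,0.9,0.02,0.4,0,0,0,0,0.9,0.06,0.43,0,0,0,0,0.9,0.084,0.444,0,0,0,0,0.9,0.084,0.444,0.04,0,0,0,0.9,0.084,0.444,0.06,0,0,0,0.9])

```text
t: 22.42
position: [0.524, -0.2683, 0.178]
orientation: [0.0, 1.0, -0.001, 0.0]
force: [-0.9, 0.1, -0.9]
finger_gap: 0.0187
grip_force: 30.0
```

```bash
python3 - <<'E'
from cell import monitor,get_image
from h import *
s=monitor.observe();print(s["position"],s["finger_gap"])
g=get_image("wrist");np.savez("wrist10.npz",**g)
cv2.imwrite("pics/w10.png",g["pixels"][:,:,::-1])
print(proj(g,[.5245,-.268,.07]))
for c in("blue","green"):
    for uv,a in blobs(g,c,(80,0,440,270),60,100): print(c,uv.round(1),a,ray(g,uv,.111).round(4))
E
```

```text
[ 0.52404162 -0.26832401  0.17804569] 0.018650121039317707
[256.59541347 177.19198555]
blue [177.8 142.6] 752 [ 0.5672 -0.1997  0.111 ]
blue [249.5 183.1] 210 [ 0.5304 -0.2617  0.111 ]
blue [210.8 249.5] 279 [ 0.4629 -0.2234  0.111 ]
green [137.2 218.7] 533 [ 0.4955 -0.1556  0.111 ]
green [256.5 236.4] 1116 [ 0.4769 -0.2679  0.111 ]
```

View pics/w10.png

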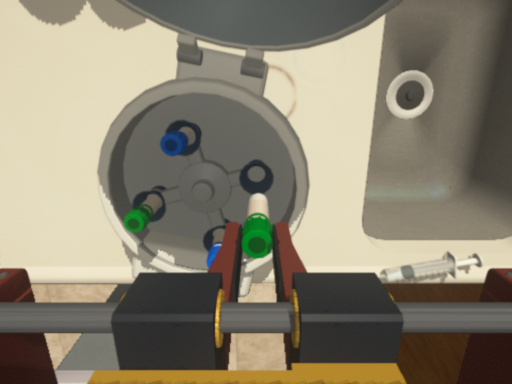

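Call:
carry_out(targets=[0.002,0,0.03,0,0,0,0.9,0.002,0,0.07,0,0,0,0.9,0.002,0,0.1,0,0,0,0.9,0.002,0,0.12,0,0,0,0.9,0.002,0,0.14,0,0,0,0.9,0.002,0,0.16,0,0,0,0.9,0.002,0,0.175,0,0,0,0.9,0.002,0,0.185,0,0,0,0.9,0.002,0,0.191,0,0,0,0.9,0.002,0,0.191,0,0,0,0.9])

```text
t: 23.3
position: [0.5247, -0.2677, 0.0828]
orientation: [-0.0, 1.0, -0.0, -0.0]
force: [-0.3, -0.0, -1.0]
finger_gap: 0.0184
grip_force: 30.0
```

Call:
carry_out(targets=[0,0,0,0,0,0,0.5,0,0,0,0,0,0,0.5,0,0,0,0,0,0,0.5,0,0,-0.03,0,0,0,0.5,0,0,-0.1,0,0,0,0.5,0,0,-0.17,0,0,0,0.5,0,0,-0.24,0,0,0,0.5,-0.04,0,-0.3,0,0,0,0.5,-0.1,0,-0.3,0,0,0,0.5,-0.1,0,-0.3,0,0,0,0.5])

```text
t: 24.13
position: [0.4722, -0.2678, 0.2355]
orientation: [0.001, 1.0, -0.001, 0.001]
force: [0.8, 0.1, -0.8]
finger_gap: 0.0441
grip_force: 0.0
```

```bash
python3 - <<'E'
from cell import monitor,get_image
from h import *
s=monitor.observe();print(s["position"],s["finger_gap"])
S0=dict(np.load("scene0.npz"))
S=get_image("scene");T=get_image("top")
for n,g,b in(("top",T,(140,145,310,240)),("scene",S,(140,130,310,290))):
  for c in RNG:
    for uv,a in blobs(g,c,b,90):
      z=.08 if (uv[0]<190 if n=="top" else uv[1]>215) else .105
      print(n,c,uv.round(1),a,ray(g,uv,z).round(4))
cv2.imwrite("pics/fin.png",cv2.resize(S["pixels"][125:305,130:330,::-1],(660,594),interpolation=cv2.INTER_CUBIC))
E
```

```text
[ 0.47218383 -0.26776881  0.23545916] 0.04414515086495435
top red [152.9 190. ] 47 [0.5079 0.1284 0.08  ]
top red [152.5 204.1] 43 [0.464  0.1293 0.08  ]
top red [276.6 207.5] 30 [ 0.4515 -0.256   0.105 ]
top blue [256.6 169.9] 44 [ 0.5676 -0.1953  0.105 ]
top blue [267.8 210.4] 12 [ 0.4426 -0.2289  0.105 ]
top green [243.  193.9] 44 [ 0.4935 -0.1532  0.105 ]
top yellow [160.9 161.8] 40 [0.5962 0.1041 0.08  ]
scene red [189.4 251.3] 101 [0.5073 0.1325 0.08  ]
scene red [205.9 258.6] 121 [0.4651 0.1322 0.08  ]
scene blue [242.3 153.2] 72 [ 0.567  -0.1916  0.105 ]
scene blue [288.4 159.4] 76 [ 0.4506 -0.2258  0.105 ]
scene green [266.9 144. ] 59 [ 0.5301 -0.2577  0.105 ]
scene green [259.2 170.9] 79 [ 0.4934 -0.1496  0.105 ]
scene yellow [163.2 229. ] 105 [0.5972 0.1067 0.08  ]
```

View pics/fin.png

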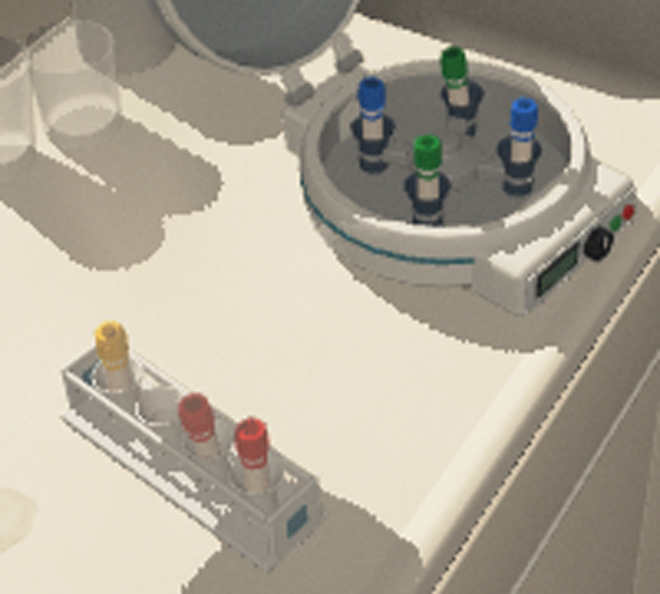

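Call:
carry_out(targets=[-0.07,0.05,-0.06,0,0,0,0.5,-0.1,0.12,-0.06,0,0,0,0.5,-0.1,0.18,-0.06,0,0,0,0.5,-0.1,0.24,-0.06,0,0,0,0.5,-0.1,0.3,-0.06,0,0,0,0.5,-0.1,0.3,-0.06,0,0,0,0.5,-0.1,0.3,-0.06,0,0,0,0.5,-0.1,0.3,-0.06,0,0,0,0.5,-0.1,0.3,-0.06,0,0,0,0.5,-0.1,0.3,-0.06,0,0,0,0.5])

```text
t: 25.07
position: [0.4252, -0.4165, 0.263]
orientation: [-0.0, 1.0, 0.0, -0.0]
force: [0.3, 0.3, 0.2]
finger_gap: 0.0438
grip_force: 0.0
```

```bash
python3 - <<'E'
from cell import monitor,get_image
from h import *
T0=dict(np.load("top0.npz"));S0=dict(np.load("scene0.npz"))
S=get_image("scene");T=get_image("top")
def tri(g1,u1,g2,u2):
    P=[g["K"]@np.c_[g["R"],g["t"]] for g in(g1,g2)]
    X=cv2.triangulatePoints(P[0],P[1],np.array(u1,float),np.array(u2,float)).ravel();return X[:3]/X[3]
def cap(T,S):
  for c in RNG:
    A=[u for u,a in blobs(T,c,(140,145,310,240),60,15)]; B=[u for u,a in blobs(S,c,(140,130,310,290),60,25)]
    for u in A:
      for v in B:
        X=tri(T,u,S,v)
        if np.hypot(*(proj(T,X)-u))<3 and .03<X[2]<.16: print(c,u.round(1),v.round(1),X.round(4),np.hypot(*(proj(T,X)-u)).round(2))
cap(T0,S0);print();cap(T,S)
E
```

```text
red [280.3 183.9] [269.7 144.3] [ 0.5259 -0.2679  0.0988] 0.5
red [267.1 207.6] [287.2 161. ] [ 0.4528 -0.2266  0.0984] 0.47
blue [256.7 170. ] [242.2 154.1] [ 0.5686 -0.1951  0.0989] 0.31
blue [243.3 193.8] [258.4 172.5] [ 0.496  -0.1532  0.096 ] 0.58
yellow [160.9 161.8] [163.5 229.1] [0.5972 0.1051 0.0779] 0.27

red [153.  190.1] [189.2 250.9] [0.509  0.1294 0.077 ] 0.49
red [152.3 204. ] [205.9 258.8] [0.4653 0.1308 0.0774] 0.35
blue [256.9 170.3] [242.8 155.2] [ 0.5679 -0.1961  0.0949] 0.19
blue [268. 208.] [288.3 160.1] [ 0.4512 -0.2293  0.0998] 0.44
blue [268. 208.] [285.6 173.5] [ 0.4548 -0.2301  0.053 ] 1.48
green [278.4 181.8] [267.1 144.2] [ 0.5316 -0.2623  0.1009] 0.25
green [243. 194.] [259.1 170.8] [ 0.4943 -0.1526  0.1026] 0.34
yellow [161.  161.8] [163.5 229.1] [0.5973 0.105  0.0778] 0.28
```

```bash
python3 -c "
from cell import order
print(order.finish_job())"
```

```text
the job is handed in; nothing more can be done
None
```

I've handed the job in: the greens stand opposite each other in the rotor and so do the blues, both reds are in the rack, and the yellow tube and syringe were left alone; the final images showed all seven tubes home, two leaning about 0.13 rad (limit 0.2), but no verdict came back.

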